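# Put the key-counter delivery away

### The arm

A 6-joint arm with a two-finger parallel gripper is mounted at the origin on the work surface. World frame = base frame: x ahead of the robot, y to its left, z up, the work surface at z = 0. Lengths are in m, angles in degrees, forces in N, time in s.
With the tool pointing down it reaches from about 0.35 to 1 m from the base axis. Payload 7.1 kg.
Tool frame: the origin (TCP) lies on the centre line of the jaws, within the pads' length; the fingertips stand 17 mm ahead of it and the grasp point (between the pads) lies 2 mm behind it (arm.tip_reach is the distance from the TCP to the fingertips, in m); z points along the fingers, y is the line along which they close (so a half turn about z gives the same grasp; the last joint's range is limited). The gripper opens to 85 mm and grips with 20 to 120 N. Pads are 22 mm wide; open, the fingers measure 114 mm over their backs; the gripper's body (76 mm by 85 mm) begins 54 mm behind the grasp point. The pads swing forward as they close: fully open they stand 13 mm farther back than shut.
Start: joints at [-76.146, 24.242, 93.386, -0, 62.372, -1.089], TCP at [0.161, -0.604, 0.248] pointing down, gripper open.
Joint ranges: [-172.04, 172.04], [-51.8, 120.97], [4.93, 147.93], [-75.15, 255.16], [6.16, 154.13], [-145.62, 145.62]. Speed limits (degrees/s): [136.94, 136.94, 172.46, 180, 180, 180].

### API

Orientations are given as [roll, pitch, yaw] about the fixed x, y, z axes, in that order (R = Rz(yaw) Ry(pitch) Rx(roll)).
In Python, from workcell import sensors, imaging, job, arm gives the robot as it stands.
- The arm moves only by the shell command python3 -m crank 'ROWS' [FORCE]. ROWS is JSON, a list of rows, each a list of 5 numbers: the opening, from 0 (shut) to 1 (fully open), then the shift along the tool's x, y, z each as a share of 1 m, from -1 to 1, then the turn about the tool's z as a share of 360 degrees, from -1 to 1. A call has 1 to 5 rows; each row is the pose to reach, as a shift and turn from the pose commanded when the call began, along the tool's axes at that moment, turning the shorter way round; what a row does not reach only later rows make up. A row lasts 1/12 s, in which the tool goes at most 41.7 mm and 7.16 degrees, less where a joint would pass 70% of its speed; a pose out of reach is approached as far as the arm can. A call with a number of a shift or a turn outside -1 to 1 is refused whole. A call with a gripper value outside its range is refused whole. The fingers move at their own pace and stop on an object; FORCE is the grip in N (left out, the last holds). Time passes only in rows, so rows that repeat a pose let the fingers close. It gives the time, the measured TCP pose, the force, the opening and the grip force at its end, in the units of the state.
- sensors.state(): the state, without advancing time (a new reading comes with each control period).
- imaging.get_image(name): name is "side" or "top"; returns a dict with "img" (400x640x3 uint8, red, green, blue), "z_map" (400x640 float32, m along the optical axis (not along the pixel's ray), 0 where there is no reading), "mtx" (3x3 intrinsics, pixels), "R" (3x3) and "t" (3): a world point X has camera coordinates R X + t. Camera axes: x right, y down, z forward; pixel columns grow to the right and rows downward; lengths in m; the calibration is good to about 2 mm. A picture is of the moment at which its call begins.
- job.finish_job(): hands the job in; it is judged then, once.
The state is a dict: "time": time; "joint_pos": joint angles; "dq": joint speeds; "joint_efforts": joint torques, N m; "eef_pos": TCP position; "tool_rot": TCP orientation; "force": force on the tool from outside, world axes, zero at the start; "ft_torque": the same for the moment, N m; "opening": finger opening in m; "gripper_force": force on a finger pad.
Only numpy, scipy, OpenCV 4.12 (cv2) and the standard library are available. Lean on these libraries where they do the work, as an engineer would, in place of code of your own. Each camera call takes 0.05 s, during which the arm holds its last target. There are 200 camera calls.

### The job

The new stock for the key counter has been left in one pile. Take the pile apart from the top and put each pack away in the metal tray of its own shape and size: the round jar in the round dish, the square carton in the square tray, the clear box in the medium tray and the long carton in the long tray. Keep the packs upright, set them down gently, not dropped, so that each lies flat on its tray's floor, and leave the mug and the padlock where they are.

Things in the scene. Friction and masses are not known exactly. Their poses are not given: they have to be found in the camera images.
- long_carton: Closed brown cardboard carton of long lever-lock keys with a red band near its base and a key on its top (for looks only: 5 mm high, cannot be touched). 174 (x) by 68 (y) by 40 (z) mm, about 0.55 kg. It is the bottom of the pile and stands on the counter. Origin: centre of its underside, z up.
- clear_box: Closed clear plastic box, translucent, with key blanks inside and a flat lid. 124 (x) by 64 (y) by 34 (z) mm, about 0.3 kg. It lies on top of the long carton, its long side along the carton's. A 3 mm snap latch in the middle of one short end is only for looks. Origin: centre of its underside, z up.
- square_carton: Closed dark blue carton with a car key on its top (for looks only: 6 mm high, cannot be touched). 54 by 54 mm, 36 mm high, about 0.18 kg. It stands on one half (either one) of the clear box's lid, its sides about parallel to the box's. Origin: centre of its underside, z up.
- jar: Round white plastic screw-top jar of key rings with a black lid, a ring on the lid for looks only. 46 mm across, 50 mm high, about 0.15 kg, rigid. It stands on the other half of the clear box's lid, about 15 mm from the square carton's side. Origin: centre of its underside, z up.
- long_tray: Long rectangular sheet-metal tray, the place of the long carton. Inside 194 (x) by 88 (y) mm, walls 3 mm thick, rim 12 mm above the counter, floor 3 mm thick. A flat strip 30 mm long and 3 mm high sticks out of its -x end with a sample key. Fixed. Origin: under the centre of the tray proper (strip not counted), at counter level; z up.
- medium_tray: Medium rectangular sheet-metal tray, the place of the clear box. Inside 144 (x) by 84 (y) mm; walls, rim, floor, strip and origin as on the long tray. Fixed.
- square_tray: Square sheet-metal tray, the place of the square carton. Inside 74 by 74 mm; walls, rim, floor, strip and origin as on the long tray. Fixed.
- round_tray: Round sheet-metal dish, the place of the jar. Inside 66 mm across; wall 3 mm, rim 12 mm above the counter, floor 3 mm thick, with the same kind of strip at its -x side. Origin: under the centre of the dish, at counter level. Fixed.
- mug: Bystander: white mug, 80 mm across and 92 mm high, with a handle, on the far side of the counter. Origin: centre of its underside.
- padlock: Bystander: brass padlock lying flat, about 75 by 46 mm, 24 mm high, on the far side of the counter. Origin: underside, under the middle of the brass body.

How it is judged:
By the outcome, as a careful person would: the job done as asked, in the order asked, and still so for the second after the job is handed in, with the robot touching nothing.
It also fails if it takes over 125 s, if anything falls off the work surface, if the arm or the gripper's body presses on something with over 40 N, if the wrist force passes 120 N, or if a joint passes its speed limit or range.

## Working session

There is one attempt and no reset: what is moved stays moved. The work goes in short steps, Python scripts to look and compute and a shell command to move; the robot and the scene stay as the last step left them, time stands still between calls to the robot, and variables do not carry over. Pictures are saved under pics/ and viewed, at most 14 in all, crops included, and the job is handed in when it is done.

```bash
mkdir -p pics; ls; cat > h.py <<'E'
from workcell import sensors, imaging, job, arm
import numpy as np, cv2
def shot(n,f):
    d=imaging.get_image(n); cv2.imwrite(f'pics/{f}.png',d['img'][:,:,::-1]); np.savez(f'pics/{f}.npz',**d); return d
def world(d,u=None,v=None,z=None):
    vv,uu=np.mgrid[0:400,0:640]
    K=d['mtx'];r=np.linalg.inv(K)@np.stack([uu.ravel(),vv.ravel(),np.ones(uu.size)])
    X=(r*d['z_map'].ravel()-d['t'][:,None]); return (d['R'].T@X).T.reshape(400,640,3)
def onz(d,u,v,z):
    r=d['R'].T@np.linalg.inv(d['mtx'])@np.array([u,v,1.]);c=-d['R'].T@d['t'];return c+r*(z-c[2])/r[2]
E
python3 - <<'E'
from h import *
for n in('top','side'):
    d=shot(n,n+'0'); print(n,-d['R'].T@d['t'],d['mtx'][0,0])
print(sensors.state())
E
```

```text
pics
top [ 0.46366463 -0.00628679  0.91396469] 363.66410689168293
side [ 0.42737197 -0.89739295  0.73932156] 477.9983718854973
{'time': 0.1, 'joint_pos': array([-7.61460272e+01,  2.42787936e+01,  9.34281527e+01, -6.03005728e-05,
        6.23722310e+01, -1.08943069e+00]), 'dq': array([-0.06825199, -0.09258509, -0.12737691,  0.006412  ,  0.00117055,
        0.02719179]), 'joint_efforts': array([-2.11136103e-04, -5.58423829e+01, -2.82444620e+01, -3.29019440e-05,
        3.00027910e-03,  5.29635173e-06]), 'eef_pos': array([ 0.16106686, -0.60339385,  0.24762959]), 'tool_rot': array([-1.79920836e+02, -1.45202236e-03,  1.49434305e+01]), 'force': array([0.15462032, 0.41063803, 0.3822426 ]), 'ft_torque': array([ 0.00024958, -0.01475724,  0.04282561]), 'gripper_force': 0.0, 'opening': 0.08506245213028509}
```

View pics/top0.png

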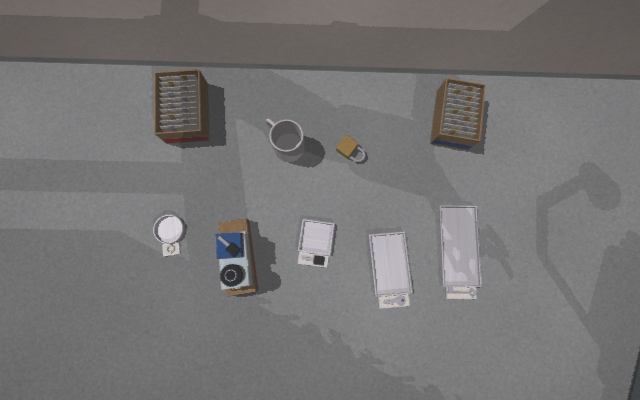

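View pics/side0.png

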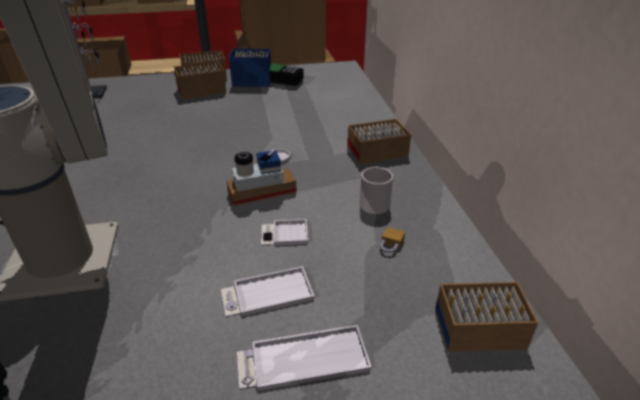

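```bash
python3 - <<'E'
from h import *
d=dict(np.load('pics/top0.npz')); W=world(d)
i=d['img']
c=cv2.resize(i[190:310,140:290],None,fx=5,fy=5,interpolation=cv2.INTER_CUBIC); cv2.imwrite('pics/c1.png',c[:,:,::-1])
c=cv2.resize(i[195:315,290:490],None,fx=4,fy=4,interpolation=cv2.INTER_CUBIC); cv2.imwrite('pics/c2.png',c[:,:,::-1])
for u,v in [(228,245),(231,275),(245,270),(247,292),(237,224),(168,228),(317,237),(390,265),(460,245),(300,330)]: print(u,v,W[v,u].round(4))
E
```

```text
228 245 [0.493  0.1847 0.1151]
231 275 [0.4299 0.1725 0.1233]
245 270 [0.4394 0.1528 0.0745]
247 292 [0.3882 0.1521 0.0395]
237 224 [0.5464 0.1849 0.0377]
168 228 [0.5359 0.3615 0.0053]
317 237 [ 0.5214 -0.0081  0.0016]
390 265 [ 0.456  -0.1895  0.006 ]
460 245 [ 0.5086 -0.3676  0.0013]
300 330 [ 0.2981  0.0279 -0.0021]
```

View pics/c1.png

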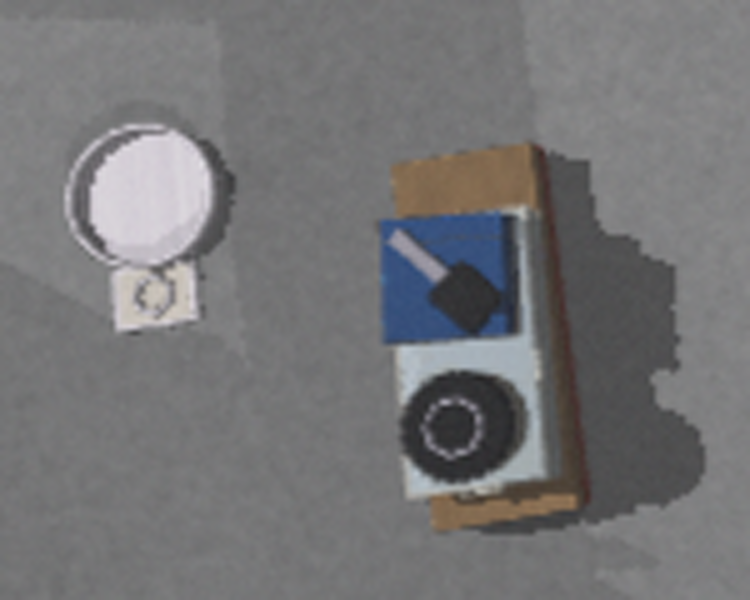

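View pics/c2.png

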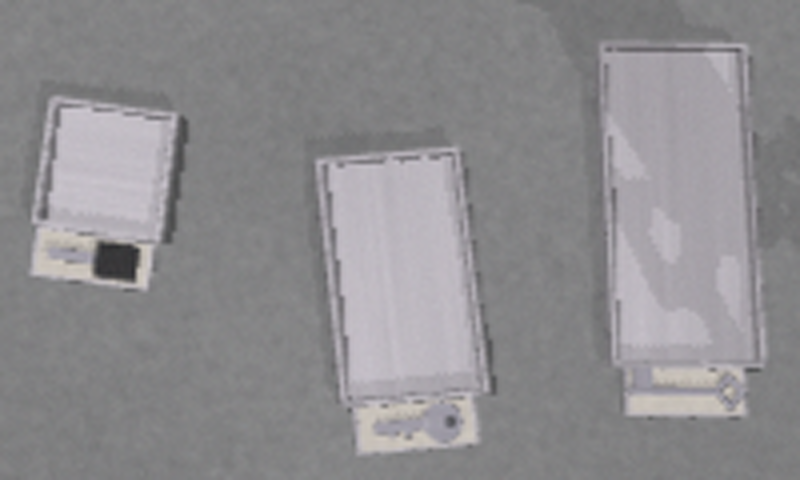

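The crops show the pile at c1 (380–590, 145–530): the blue carton on the far half, the black-lidded jar at (463,427). The dish is centred near (140,195). Tray rim corners in c2 are near (52,97) for the square, (316,158) for the medium and (600,44) for the long tray.

```bash
python3 - <<'E'
from h import *
d=dict(np.load('pics/top0.npz')); W=world(d)
def P(pts,s,u0,v0,z): return np.array([onz(d,(x+.5)/s-.5+u0,(y+.5)/s-.5+v0,z) for x,y in pts])
def rect(n,pts,s,u0,v0,z):
    q=P(pts,s,u0,v0,z); m=q.mean(0); e=[np.linalg.norm(q[i]-q[i-1]) for i in range(4)]
    ax=(q[0]+q[1]-q[2]-q[3]); print(n,m.round(4),'edges',np.round(e,3),'yaw',np.degrees(np.arctan2(ax[1],ax[0])).round(1))
c1=(5,140,190);c2=(4,290,195)
rect('sqc',[(379,219),(501,213),(507,337),(384,344)],*c1,.110)
rect('long',[(392,163),(533,143),(580,508),(432,531)],*c1,.040)
rect('sqt',[(52,97),(181,115),(165,240),(35,222)],*c2,.012)
rect('medt',[(316,158),(461,148),(491,391),(343,404)],*c2,.012)
rect('longt',[(600,44),(747,43),(765,366),(614,366)],*c2,.012)
print('jar',P([(463,427),(401,427),(525,427)],*c1,.124).round(4)); print('dish',P([(140,195)],*c1,.012).round(4))
print('box',P([(397,350),(407,499),(548,481),(538,345)],*c1,.074).round(4))
# point cloud rects by height
for n,lo,hi in(('sq',.103,.116),('jar',.118,.135),('box',.066,.080),('long',.032,.046)):
    m=(W[...,2]>lo)&(W[...,2]<hi)&(abs(W[...,0]-.47)<.14)&(abs(W[...,1]-.17)<.08)
    r=cv2.minAreaRect(W[m][:,:2].astype(np.float32)*1000); print(n,m.sum(),np.round(r[0],1),np.round(r[1],1),round(r[2],1),W[m][:,2].mean().round(4))
E
```

```text
sqc [0.4929 0.1856 0.11  ] edges [0.054 0.053 0.054 0.053] yaw 6.1
long [0.4699 0.1813 0.04  ] edges [0.173 0.068 0.173 0.069] yaw 10.2
sqt [ 0.5216 -0.0073  0.012 ] edges [0.078 0.081 0.078 0.08 ] yaw -6.3
medt [ 0.4608 -0.1891  0.012 ] edges [0.149 0.091 0.148 0.09 ] yaw 6.1
longt [ 0.508  -0.3633  0.012 ] edges [0.198 0.094 0.199 0.093] yaw 0.3
jar [[0.4299 0.1698 0.124 ]
 [0.4295 0.1959 0.124 ]
 [0.4304 0.1437 0.124 ]]
dish [[0.5339 0.3596 0.012 ]]
box [[0.4614 0.2128 0.074 ]
 [0.3959 0.204  0.074 ]
 [0.4048 0.1416 0.074 ]
 [0.4648 0.1493 0.074 ]]
sq 591 [464.6 182.4] [112.1  54.9] 6.9 0.1109
jar 397 [444.7 178.6] [78.5 45.9] 17.6 0.1241
box 544 [460.7 181.2] [126.2  65.5] 8.5 0.0738
long 665 [469.7 182. ] [173.8  68.6] 10.7 0.0399
```

```bash
cat >> h.py <<'E'
def to(x,y,z,yaw):
    s=sensors.state();p=s['eef_pos'];w=s['tool_rot'][2];a=np.radians(w)
    dx,dy=x-p[0],y-p[1];t=(w-yaw+180)%360-180
    print('shift',np.round([dx*np.cos(a)+dy*np.sin(a),dx*np.sin(a)-dy*np.cos(a),p[2]-z],4),'turn',round(t/360,4),'rows',round(np.hypot(dx,dy)/.0417,1),'pose',p.round(4),s['tool_rot'].round(2),'open',round(s['opening'],4),'F',s['force'].round(1),'t',round(s['time'],2))
E
python3 - <<'E'
from h import *
print(arm.tip_reach)
to(.45,-.3,.25,15);to(.43,.17,.25,8)
E
```

```text
0.017
shift [ 0.3574 -0.2186 -0.0024] turn -0.0002 rows 10.0 pose [ 0.1611 -0.6034  0.2476] [-179.92   -0.     14.94] open 0.0851 F [0.2 0.4 0.4] t 0.1
shift [ 0.4593 -0.6779 -0.0024] turn 0.0193 rows 19.6 pose [ 0.1611 -0.6034  0.2476] [-179.92   -0.     14.94] open 0.0851 F [0.2 0.4 0.4] t 0.1
```

```bash
python3 -m crank '[[1,0.035,-0.022,0,0],[1,0.07,-0.044,0,0],[1,0.105,-0.066,0,0],[1,0.14,-0.087,0,0],[1,0.175,-0.109,0,0]]' 30
python3 -m crank '[[1,0.035,-0.022,0,0],[1,0.07,-0.044,0,0],[1,0.105,-0.066,0,0],[1,0.14,-0.087,0,0],[1,0.175,-0.109,0,0]]'
python3 -m crank '[[1,0.01,-0.039,0,0.01],[1,0.02,-0.078,0,0.0193],[1,0.03,-0.117,0,0.0193],[1,0.04,-0.156,0,0.0193],[1,0.05,-0.195,0,0.0193]]'
python3 -c "from h import *;to(.43,.17,.2,8)"
```

```text
time: 0.52
eef_pos: [0.3029, -0.4518, 0.248]
tool_rot: [-180.0, 0.0, 14.9]
force: [1.0, -1.0, 0.1]
opening: 0.0853
gripper_force: 0.0
time: 0.93
eef_pos: [0.4441, -0.3012, 0.2482]
tool_rot: [-180.0, 0.0, 14.9]
force: [0.5, -0.8, -0.1]
opening: 0.0853
gripper_force: 0.0
time: 1.35
eef_pos: [0.4405, -0.0998, 0.2481]
tool_rot: [-180.0, 0.0, 8.0]
force: [1.4, -0.4, 0.3]
opening: 0.0856
gripper_force: 0.0
shift [ 0.027  -0.2686  0.0481] turn -0.0001 rows 6.5 pose [ 0.4405 -0.0998  0.2481] [-1.7999e+02  2.0000e-02  7.9800e+00] open 0.0856 F [ 1.4 -0.4  0.3] t 1.35
```

```bash

python3 -m crank '[[1,0.004,-0.04,0,0],[1,0.008,-0.08,0,0],[1,0.012,-0.12,0,0],[1,0.016,-0.16,0,0],[1,0.02,-0.2,0,0]]'
python3 -m crank '[[1,0.004,-0.035,0,0],[1,0.007,-0.0686,0.02,0],[1,0.007,-0.0686,0.048,0],[1,0.007,-0.0686,0.048,0],[1,0.007,-0.0686,0.048,0]]'
python3 -c "from h import *;to(.43,.17,.106,8);shot('top','t1');shot('side','s1')"
```

```text
time: 1.77
eef_pos: [0.4325, 0.101, 0.2483]
tool_rot: [180.0, -0.0, 8.0]
force: [0.4, -0.2, 0.3]
opening: 0.0853
gripper_force: 0.0
time: 2.18
eef_pos: [0.4292, 0.1678, 0.1993]
tool_rot: [179.9, 0.2, 8.1]
force: [-0.2, -0.9, 0.4]
opening: 0.0856
gripper_force: 0.0
shift [ 0.0012 -0.0021  0.0933] turn 0.0002 rows 0.1 pose [0.4292 0.1678 0.1993] [179.94   0.25   8.06] open 0.0856 F [-0.2 -0.9  0.4] t 2.18
```

View pics/s1.png

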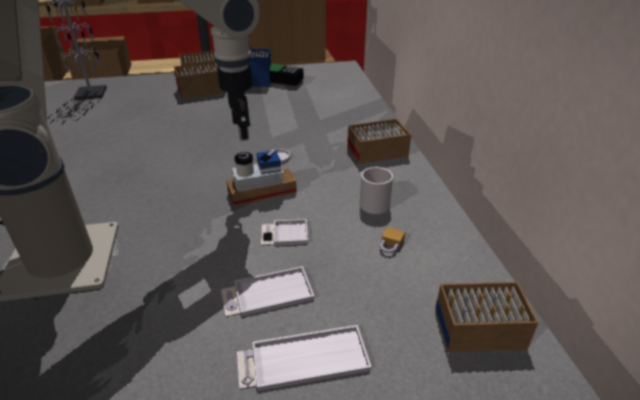

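The gripper, with its tip at (243,135), is right above the jar at (243,160). I'll go down and grip.

```bash

python3 -m crank '[[1,0.001,-0.002,0.03,0],[1,0.001,-0.002,0.06,0],[1,0.001,-0.002,0.08,0],[1,0.001,-0.002,0.093,0],[1,0.001,-0.002,0.093,0]]'
python3 -m crank '[[0,0,0,0,0],[0,0,0,0,0],[0,0,0,0,0],[0,0,0,0,0],[0,0,0,0,0]]' 30
python3 -m crank '[[0,0,0,0,0],[0,0,0,0,0],[0,0,0,0,0]]'
python3 -c "from h import *;to(.43,.17,.25,8)"
```

```text
time: 2.7
eef_pos: [0.4309, 0.1688, 0.1064]
tool_rot: [180.0, 0.1, 7.9]
force: [0.1, -0.2, 0.9]
opening: 0.0857
gripper_force: 0.0
time: 3.12
eef_pos: [0.4324, 0.1704, 0.1089]
tool_rot: [-180.0, -0.2, 8.0]
force: [-0.6, -1.4, 7.1]
opening: 0.0451
gripper_force: 29.8
time: 3.37
eef_pos: [0.4324, 0.1704, 0.1089]
tool_rot: [-180.0, -0.2, 8.0]
force: [-0.3, -1.7, 7.1]
opening: 0.0452
gripper_force: 29.8
shift [-0.0024  0.     -0.1411] turn -0.0 rows 0.1 pose [0.4324 0.1704 0.1089] [-1.7998e+02 -1.7000e-01  8.0000e+00] open 0.0452 F [-0.3 -1.7  7.1] t 3.37
```

```bash

python3 -m crank '[[0,0,0,-0.005,0],[0,0,0,-0.015,0],[0,0,0,-0.03,0],[0,0,0,-0.05,0],[0,0,0,-0.07,0]]'
python3 -m crank '[[0,0,0,-0.02,0],[0,0,0,-0.03,0],[0,0,0,-0.03,0]]'
python3 -c "from h import *;to(.534,.36,.2,8)"
```

```text
time: 3.78
eef_pos: [0.4309, 0.1701, 0.1788]
tool_rot: [-180.0, 0.0, 8.0]
force: [0.7, 0.3, -1.2]
opening: 0.0451
gripper_force: 31.0
time: 4.03
eef_pos: [0.4326, 0.1707, 0.2101]
tool_rot: [-179.9, -0.3, 8.0]
force: [0.3, -0.1, -0.3]
opening: 0.0453
gripper_force: 31.0
shift [ 0.1267 -0.1733  0.0101] turn -0.0 rows 5.1 pose [0.4326 0.1707 0.2101] [-179.93   -0.3     7.99] open 0.0453 F [ 0.3 -0.1 -0.3] t 4.03
```

```bash

python3 -m crank '[[0,0.018,-0.025,0,0],[0,0.036,-0.05,0,0],[0,0.06,-0.08,0,0],[0,0.08,-0.11,0,0],[0,0.1,-0.14,0,0]]'
python3 -m crank '[[0,0.018,-0.022,0,0],[0,0.027,-0.033,0,0],[0,0.027,-0.033,0.02,0],[0,0.027,-0.033,0.05,0],[0,0.027,-0.033,0.08,0]]'
python3 -m crank '[[0,0,0,0,0],[0,0,0,0,0],[0,0,0,0,0]]'
python3 - <<'E'
from h import *
to(.536,.36,.035,8);d=shot('top','t2');s=shot('side','s2')
a=cv2.resize(d['img'][170:290,100:260],(640,480));b=cv2.resize(s['img'][80:230,180:380],(640,480))
cv2.imwrite('pics/c3.png',np.hstack([a,b])[:,:,::-1][::1])
cv2.imwrite('pics/c3.png',cv2.resize(cv2.imread('pics/c3.png'),(800,300)))
E
```

```text
time: 4.45
eef_pos: [0.5109, 0.3239, 0.2062]
tool_rot: [180.0, 0.1, 8.0]
force: [0.6, 0.3, -1.8]
opening: 0.0452
gripper_force: 31.2
time: 4.87
eef_pos: [0.5329, 0.3596, 0.1259]
tool_rot: [-180.0, -0.0, 8.0]
force: [-0.4, -1.4, -1.1]
opening: 0.0449
gripper_force: 31.2
time: 5.12
eef_pos: [0.5333, 0.3594, 0.128]
tool_rot: [-180.0, -0.0, 8.0]
force: [0.2, -0.4, -0.1]
opening: 0.0451
gripper_force: 31.4
shift [ 0.0027 -0.0002  0.093 ] turn -0.0 rows 0.1 pose [0.5333 0.3594 0.128 ] [-1.7999e+02 -2.0000e-02  7.9900e+00] open 0.0451 F [ 0.2 -0.4 -0.1] t 5.12
```

View pics/c3.png

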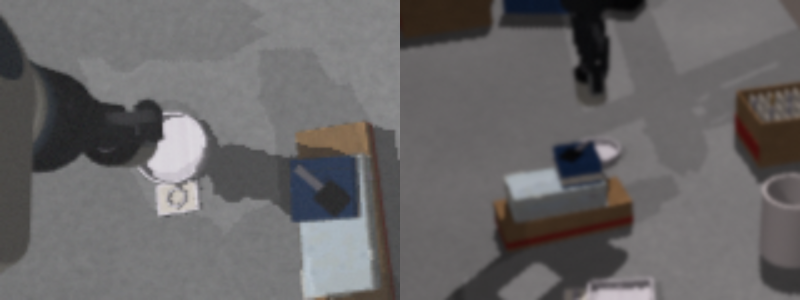

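The jar hangs between the fingers and the pile is undisturbed. I'll lower it now.

```bash

python3 -m crank '[[0,0.002,0,0.03,0],[0,0.002,0,0.055,0],[0,0.002,0,0.075,0],[0,0.002,0,0.083,0],[0,0.002,0,0.083,0]]'
for i in 1; do python3 -m crank '[[0,0,0,0.001,0],[0,0,0,0.002,0],[0,0,0,0.003,0],[0,0,0,0.004,0],[0,0,0,0.004,0]]'; done
python3 -m crank '[[0,0,0,0.001,0],[0,0,0,0.002,0],[0,0,0,0.002,0],[0,0,0,0.002,0],[0,0,0,0.002,0]]'
```

```text
time: 5.63
eef_pos: [0.5345, 0.3592, 0.0437]
tool_rot: [180.0, 0.1, 8.0]
force: [-0.0, -0.8, -0.9]
opening: 0.045
gripper_force: 31.4
time: 6.05
eef_pos: [0.5353, 0.3597, 0.041]
tool_rot: [-180.0, -0.1, 8.0]
force: [0.2, 0.1, -1.4]
opening: 0.045
gripper_force: 31.4
time: 6.47
eef_pos: [0.5349, 0.3594, 0.0383]
tool_rot: [180.0, 0.0, 8.0]
force: [0.1, 0.3, -1.3]
opening: 0.0455
gripper_force: 31.4
```

```bash

python3 -m crank '[[0,0,0,0.001,0],[0,0,0,0.0015,0],[0,0,0,0.0015,0],[0,0,0,0.0015,0],[0,0,0,0.0015,0]]'
python3 -m crank '[[0,0,0,0.001,0],[0,0,0,0.0015,0],[0,0,0,0.0015,0],[0,0,0,0.0015,0],[0,0,0,0.0015,0]]'
```

```text
time: 6.88
eef_pos: [0.5349, 0.3595, 0.038]
tool_rot: [-180.0, -0.0, 8.0]
force: [-3.6, -2.7, 9.6]
opening: 0.0448
gripper_force: 32.5
time: 7.3
eef_pos: [0.535, 0.3595, 0.038]
tool_rot: [-180.0, -0.0, 8.0]
force: [-7.2, -4.5, 21.9]
opening: 0.0453
gripper_force: 33.7
```

```bash

python3 -m crank '[[0,0,0,-0.001,0],[0,0,0,-0.002,0],[0,0,0,-0.002,0]]'
python3 -m crank '[[0.6,0,0,0,0],[0.62,0,0,0,0],[0.7,0,0,0,0],[0.8,0,0,0,0],[0.8,0,0,0,0]]'
python3 -m crank '[[0.8,0,0,-0.01,0],[0.8,0,0,-0.03,0],[0.8,0,0,-0.06,0],[0.8,0,0,-0.09,0],[1,0,0,-0.13,0]]'
python3 -c "from h import *;to(.493,.185,.2,6)"
```

```text
time: 7.55
eef_pos: [0.5351, 0.3596, 0.038]
tool_rot: [-180.0, -0.0, 8.0]
force: [-1.9, -1.2, 8.7]
opening: 0.045
gripper_force: 32.1
time: 7.97
eef_pos: [0.5349, 0.3594, 0.0371]
tool_rot: [180.0, 0.0, 8.0]
force: [-0.3, 0.1, 0.1]
opening: 0.068
gripper_force: 0.0
time: 8.38
eef_pos: [0.5337, 0.3587, 0.1673]
tool_rot: [179.9, 0.2, 8.0]
force: [0.9, 0.5, -0.7]
opening: 0.0787
gripper_force: 0.0
shift [-0.0645  0.1663 -0.0327] turn 0.0055 rows 4.3 pose [0.5337 0.3587 0.1673] [179.91   0.19   7.99] open 0.0787 F [ 0.9  0.5 -0.7] t 8.38
```

```bash

python3 -m crank '[[1,-0.012,0.033,-0.01,0.0055],[1,-0.025,0.066,-0.02,0.0055],[1,-0.038,0.099,-0.03,0.0055],[1,-0.051,0.132,-0.033,0.0055],[1,-0.0645,0.1663,-0.033,0.0055]]'
python3 -m crank '[[1,0,0,0,0],[1,0,0,0,0],[1,0,0,0,0]]'
python3 - <<'E'
from h import *
to(.493,.1855,.104,6);d=shot('side','s3');W=world(d)
b=cv2.resize(d['img'][80:230,180:380],(800,600),interpolation=cv2.INTER_CUBIC);cv2.imwrite('pics/c4.png',b[:,:,::-1])
E
```

```text
time: 8.8
eef_pos: [0.4943, 0.1848, 0.2023]
tool_rot: [-180.0, -0.2, 6.1]
force: [0.3, -1.0, -0.5]
opening: 0.0856
gripper_force: 0.0
time: 9.05
eef_pos: [0.4948, 0.186, 0.2011]
tool_rot: [-180.0, -0.1, 6.0]
force: [-0.4, -0.0, 0.6]
opening: 0.0853
gripper_force: 0.0
shift [-0.0018  0.0003  0.0971] turn -0.0001 rows 0.0 pose [0.4948 0.186  0.2011] [-1.7997e+02 -9.0000e-02  5.9700e+00] open 0.0853 F [-0.4 -0.   0.6] t 9.05
```

View pics/c4.png

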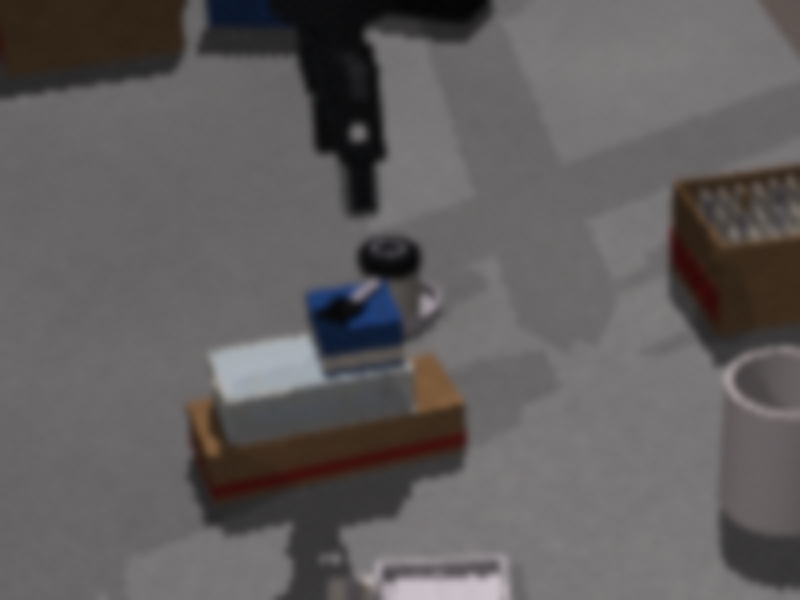

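The jar stands upright in the dish at (390,280), and the gripper is over the blue carton at (355,325). I'll grip the carton.

```bash

python3 -m crank '[[1,-0.002,0,0.03,0],[1,-0.002,0,0.06,0],[1,-0.002,0,0.083,0],[1,-0.002,0,0.096,0],[1,-0.002,0,0.096,0]]'
python3 -m crank '[[0,0,0,0,0],[0,0,0,0,0],[0,0,0,0,0],[0,0,0,0,0],[0,0,0,0,0]]' 30
python3 -m crank '[[0,0,0,-0.002,0],[0,0,0,-0.004,0],[0,0,0,-0.01,0],[0,0,0,-0.03,0],[0,0,0,-0.06,0]]'
python3 -m crank '[[0,0,0,-0.01,0],[0,0,0,-0.01,0],[0,0,0,-0.01,0]]'
python3 -c "from h import *;to(.5216,-.0073,.17,-6.3)"
```

```text
time: 9.52
eef_pos: [0.4906, 0.1862, 0.1014]
tool_rot: [179.9, 0.3, 6.1]
force: [-0.3, -0.8, -0.5]
opening: 0.0851
gripper_force: 0.0
time: 9.93
eef_pos: [0.4932, 0.1862, 0.1056]
tool_rot: [-179.9, -0.2, 6.0]
force: [-0.6, 2.2, 5.8]
opening: 0.0536
gripper_force: 33.0
time: 10.35
eef_pos: [0.4902, 0.1847, 0.163]
tool_rot: [179.9, 0.3, 6.0]
force: [0.6, -0.3, -2.1]
opening: 0.053
gripper_force: 32.5
time: 10.6
eef_pos: [0.4923, 0.1856, 0.1745]
tool_rot: [-180.0, -0.1, 6.0]
force: [0.3, -0.5, -2.6]
opening: 0.0533
gripper_force: 32.7
shift [0.009  0.1949 0.0045] turn 0.0342 rows 4.7 pose [0.4923 0.1856 0.1745] [-1.7999e+02 -7.0000e-02  6.0100e+00] open 0.0533 F [ 0.3 -0.5 -2.6] t 10.6
```

```bash

python3 -m crank '[[0,0.002,0.025,0,0.01],[0,0.004,0.06,0,0.02],[0,0.006,0.095,0,0.0342],[0,0.008,0.13,0,0.0342],[0,0.009,0.16,0,0.0342]]'
python3 -c "from h import *;to(.5216,-.0073,.045,-6.3)"
```

```text
time: 11.02
eef_pos: [0.5169, 0.0255, 0.1726]
tool_rot: [180.0, 0.2, -6.3]
force: [0.8, -0.5, -2.5]
opening: 0.0532
gripper_force: 32.7
shift [0.0082 0.0321 0.1276] turn -0.0 rows 0.8 pose [0.5169 0.0255 0.1726] [ 1.7996e+02  1.6000e-01 -6.3200e+00] open 0.0532 F [ 0.8 -0.5 -2.5] t 11.02
```

```bash

python3 -m crank '[[0,0.004,0.017,0.01,0],[0,0.008,0.032,0.03,0],[0,0.008,0.032,0.06,0],[0,0.008,0.032,0.09,0],[0,0.008,0.032,0.1,0]]'
python3 -m crank '[[0,0,0,0,0],[0,0,0,0,0],[0,0,0,0,0]]'
python3 - <<'E'
from h import *
to(.5216,-.0073,.038,-6.3);d=shot('top','t4')
b=cv2.resize(d['img'][180:300,250:390],(700,600),interpolation=cv2.INTER_CUBIC);cv2.imwrite('pics/c5.png',b[:,:,::-1])
E
```

```text
time: 11.43
eef_pos: [0.5188, -0.0057, 0.0696]
tool_rot: [180.0, 0.5, -6.4]
force: [-1.0, 0.1, -1.6]
opening: 0.0534
gripper_force: 32.8
time: 11.68
eef_pos: [0.523, -0.0051, 0.0751]
tool_rot: [-180.0, -0.1, -6.3]
force: [-0.2, 0.7, -2.1]
opening: 0.0535
gripper_force: 32.9
shift [-0.0012  0.0024  0.0371] turn 0.0001 rows 0.1 pose [ 0.523  -0.0051  0.0751] [-1.80e+02 -6.00e-02 -6.27e+00] open 0.0535 F [-0.2  0.7 -2.1] t 11.68
```

View pics/c5.png

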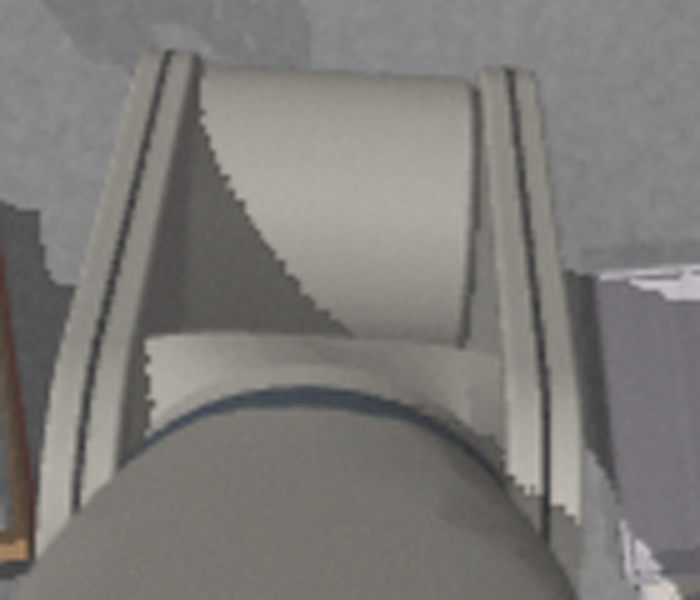

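The arm hides the tray from above, so I'll place by measurement and feel.

```bash

python3 -m crank '[[0,-0.001,0.002,0.01,0],[0,-0.001,0.002,0.02,0],[0,-0.001,0.002,0.03,0],[0,-0.001,0.002,0.034,0],[0,-0.001,0.002,0.034,0]]'
python3 -m crank '[[0,0,0,0.001,0],[0,0,0,0.002,0],[0,0,0,0.003,0],[0,0,0,0.003,0],[0,0,0,0.003,0]]'
```

```text
time: 12.15
eef_pos: [0.5201, -0.0071, 0.0389]
tool_rot: [180.0, 0.1, -6.3]
force: [0.5, -0.3, -2.0]
opening: 0.0534
gripper_force: 32.9
time: 12.57
eef_pos: [0.5213, -0.0072, 0.0375]
tool_rot: [-180.0, -0.0, -6.3]
force: [0.9, -0.4, -1.4]
opening: 0.0531
gripper_force: 32.9
```

```bash

python3 -m crank '[[0,0,0,0.001,0],[0,0,0,0.0015,0],[0,0,0,0.0015,0],[0,0,0,0.0015,0]]'
```

```text
time: 12.9
eef_pos: [0.5211, -0.0071, 0.0358]
tool_rot: [-180.0, 0.0, -6.3]
force: [0.7, -0.2, -2.1]
opening: 0.0532
gripper_force: 32.9
```

```bash

python3 -m crank '[[0,0,0,0.0005,0],[0,0,0,0.001,0],[0,0,0,0.001,0],[0,0,0,0.001,0]]'
```

```text
time: 13.23
eef_pos: [0.5211, -0.0072, 0.0348]
tool_rot: [180.0, 0.0, -6.3]
force: [-0.4, -0.2, -2.0]
opening: 0.0531
gripper_force: 32.9
```

```bash

python3 -m crank '[[0,0,0,0.0005,0],[0,0,0,0.001,0],[0,0,0,0.001,0],[0,0,0,0.001,0]]'
```

```text
time: 13.57
eef_pos: [0.5211, -0.0071, 0.0346]
tool_rot: [-180.0, -0.0, -6.3]
force: [-3.7, -0.6, 9.1]
opening: 0.0535
gripper_force: 34.1
```

```bash

python3 -m crank '[[0.64,0,0,-0.0005,0],[0.7,0,0,-0.0005,0],[0.8,0,0,-0.0005,0],[0.9,0,0,-0.0005,0],[0.9,0,0,-0.0005,0]]'
python3 -m crank '[[0.9,0,0,-0.01,0],[0.9,0,0,-0.03,0],[0.9,0,0,-0.06,0],[1,0,0,-0.09,0],[1,0,0,-0.13,0]]'
python3 -c "from h import *;to(.4605,.181,.18,8.5)"
```

```text
time: 13.98
eef_pos: [0.5212, -0.0071, 0.0342]
tool_rot: [180.0, 0.0, -6.3]
force: [0.7, 0.1, 0.2]
opening: 0.0772
gripper_force: 0.0
time: 14.4
eef_pos: [0.5197, -0.0071, 0.1647]
tool_rot: [180.0, 0.2, -6.3]
force: [0.9, -0.2, 1.4]
opening: 0.0861
gripper_force: 0.0
shift [-0.0795 -0.1805 -0.0153] turn -0.0411 rows 4.7 pose [ 0.5197 -0.0071  0.1647] [179.99   0.19  -6.3 ] open 0.0861 F [ 0.9 -0.2  1.4] t 14.4
```

```bash

python3 -m crank '[[1,-0.08,0.0,0,0],[1,-0.08,0.04,0,0],[1,-0.08,0.08,0,0],[1,-0.08,0.1,0,0],[1,-0.08,0.1,0,0]]'
python3 - <<'E'
from h import *
d=shot('top','t5');W=world(d)
def mr(n,lo,hi,x,y,r):
    m=(W[...,2]>lo)&(W[...,2]<hi)&(abs(W[...,0]-x)<r)&(abs(W[...,1]-y)<r)
    if m.sum()<20: print(n,m.sum());return
    q=cv2.minAreaRect(W[m][:,:2].astype(np.float32)*1000); print(n,m.sum(),np.round(q[0],1),np.round(q[1],1),round(q[2],1),W[m][:,2].mean().round(4))
mr('box',.066,.082,.46,.18,.09);mr('long',.032,.046,.47,.18,.12);mr('jar',.046,.07,.535,.36,.05);mr('sq',.033,.046,.522,-.007,.05)
to(.4605,.181,.18,8.5)
i=d['img'];c=np.hstack([i[190:310,140:360]]);cv2.imwrite('pics/c6.png',cv2.resize(c,(770,420),interpolation=cv2.INTER_CUBIC)[:,:,::-1])
E
```

```text
time: 14.82
eef_pos: [0.4296, -0.101, 0.1653]
tool_rot: [179.9, -0.1, -6.5]
force: [0.2, -0.3, -0.0]
opening: 0.0855
gripper_force: 0.0
box 1630 [460.9 181.2] [126.5  65.2] 8.3 0.0741
long 664 [469.9 181.8] [174.2  68.5] 10.7 0.04
jar 326 [533.  359.1] [46.  45.2] 20.6 0.0533
sq 481 [520.9  -6.3] [53.9 53.8] 83.4 0.04
shift [-0.0018 -0.2822 -0.0148] turn -0.0417 rows 6.8 pose [ 0.4303 -0.0996  0.1652] [ 1.7998e+02 -7.0000e-02 -6.5100e+00] open 0.0855 F [ 0.9 -0.5  1.1] t 14.87
```

View pics/c6.png

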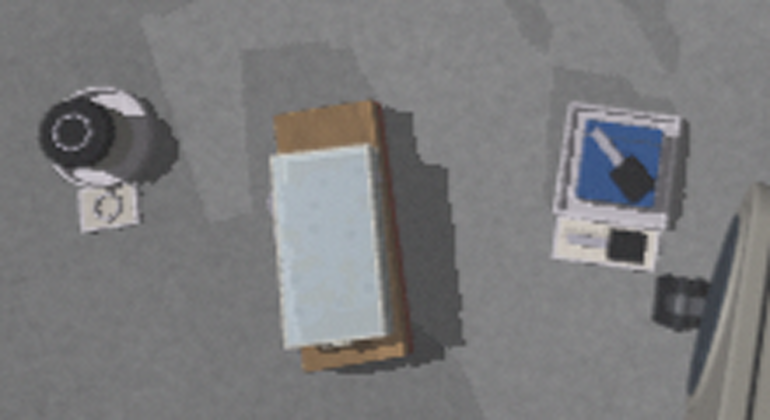

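The jar stands in its dish at (75,135) and the blue carton lies square and centred in its tray at (620,165). The clear box is free.

```bash

python3 -m crank '[[1,0,-0.04,0,-0.015],[1,0,-0.08,0,-0.03],[1,0,-0.12,0,-0.0415],[1,0,-0.16,0,-0.0415],[1,0,-0.2,0,-0.0415]]'
python3 -m crank '[[1,-0.02,-0.04,0,0],[1,-0.02,-0.078,0,0],[1,-0.02,-0.078,0,0],[1,-0.02,-0.078,0,0]]'
python3 -c "from h import *;to(.461,.1812,.069,8.4)"
```

```text
time: 15.28
eef_pos: [0.4525, 0.1037, 0.1648]
tool_rot: [-180.0, -0.0, 8.7]
force: [1.5, -0.8, -0.1]
opening: 0.0853
gripper_force: 0.0
time: 15.62
eef_pos: [0.4203, 0.178, 0.1646]
tool_rot: [-180.0, -0.0, 9.0]
force: [0.3, 0.4, -0.4]
opening: 0.0853
gripper_force: 0.0
shift [0.0407 0.0032 0.0956] turn 0.0016 rows 1.0 pose [0.4203 0.178  0.1646] [-1.7999e+02 -2.0000e-02  8.9700e+00] open 0.0853 F [ 0.3  0.4 -0.4] t 15.62
```

```bash

python3 -m crank '[[1,0.02,0.003,0.01,0.0016],[1,0.0405,0.003,0.02,0.0016],[1,0.0405,0.003,0.04,0.0016],[1,0.0405,0.003,0.05,0.0016],[1,0.0405,0.003,0.05,0.0016]]'
python3 -c "from h import *;to(.461,.1812,.069,8.4)"
```

```text
time: 16.03
eef_pos: [0.4599, 0.1769, 0.1123]
tool_rot: [179.9, 0.3, 8.0]
force: [0.0, -0.3, -0.0]
opening: 0.0853
gripper_force: 0.0
shift [ 0.0017 -0.0041  0.0433] turn -0.0011 rows 0.1 pose [0.4599 0.1769 0.1123] [179.94   0.28   7.99] open 0.0853 F [ 0.  -0.3 -0. ] t 16.03
```

```bash

python3 -m crank '[[1,0,-0.002,0.01,-0.001],[1,0,-0.002,0.015,-0.001],[1,0,-0.002,0.015,-0.001],[1,0,-0.002,0.015,-0.001]]'
python3 -c "from h import *;to(.461,.1812,.069,8.4)"
```

```text
time: 16.37
eef_pos: [0.4611, 0.1801, 0.0994]
tool_rot: [180.0, 0.0, 8.4]
force: [0.3, 0.1, 0.1]
opening: 0.0855
gripper_force: 0.0
shift [ 0.0001 -0.0011  0.0304] turn 0.0001 rows 0.0 pose [0.4611 0.1801 0.0994] [1.80e+02 2.00e-02 8.43e+00] open 0.0855 F [0.3 0.1 0.1] t 16.37
```

```bash

python3 -m crank '[[1,0,-0.001,0.01,0],[1,0,-0.001,0.02,0],[1,0,-0.001,0.0295,0],[1,0,-0.001,0.0295,0],[1,0,-0.001,0.0295,0]]'
python3 -m crank '[[0,0,0,0,0],[0,0,0,0,0],[0,0,0,0,0],[0,0,0,0,0],[0,0,0,0,0]]' 45
python3 -m crank '[[0,0,0,-0.002,0],[0,0,0,-0.004,0],[0,0,0,-0.01,0],[0,0,0,-0.02,0],[0,0,0,-0.03,0]]'
python3 -m crank '[[0,0,0,0,0],[0,0,0,0,0],[0,0,0,0,0]]'
python3 - <<'E'
from h import *
to(.461,-.189,.15,6.1);d=shot('side','s6')
b=cv2.resize(d['img'][80:230,180:380],(800,600),interpolation=cv2.INTER_CUBIC);cv2.imwrite('pics/c7.png',b[:,:,::-1])
E
```

```text
time: 16.78
eef_pos: [0.4605, 0.181, 0.0689]
tool_rot: [180.0, 0.1, 8.4]
force: [0.1, -0.1, 0.3]
opening: 0.0853
gripper_force: 0.0
time: 17.2
eef_pos: [0.4614, 0.1813, 0.0703]
tool_rot: [-180.0, -0.0, 8.4]
force: [-0.9, -0.4, 4.0]
opening: 0.0633
gripper_force: 50.4
time: 17.62
eef_pos: [0.461, 0.1811, 0.1005]
tool_rot: [180.0, 0.0, 8.4]
force: [-0.4, -0.7, -2.4]
opening: 0.063
gripper_force: 50.0
time: 17.87
eef_pos: [0.4613, 0.1813, 0.1001]
tool_rot: [-180.0, -0.0, 8.4]
force: [0.7, -0.5, -2.8]
opening: 0.0631
gripper_force: 50.1
shift [-0.0545  0.3662 -0.0499] turn 0.0065 rows 8.9 pose [0.4613 0.1813 0.1001] [-1.7999e+02 -4.0000e-02  8.4300e+00] open 0.0631 F [ 0.7 -0.5 -2.8] t 17.87
```

View pics/c7.png

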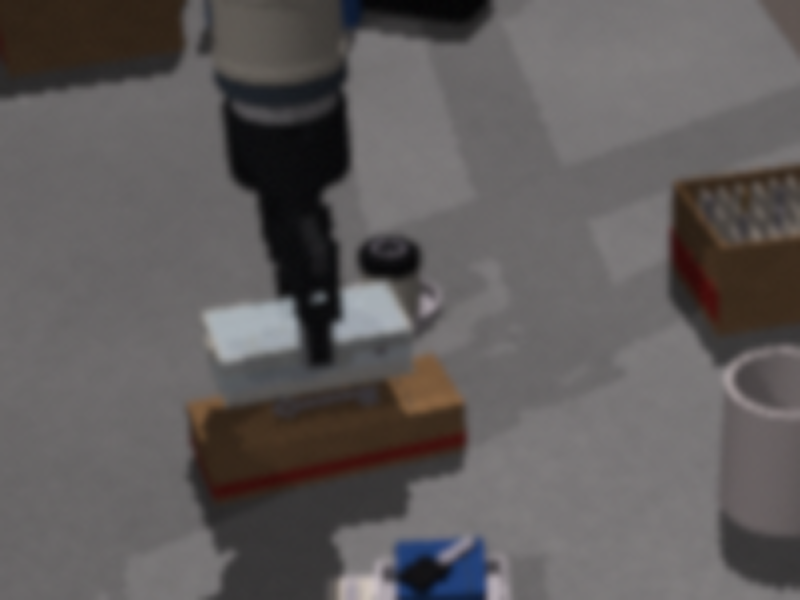

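The box at (310,335) is lifted level and the long carton below stayed put. I'll carry it over.

```bash

python3 -m crank '[[0,-0.002,0.012,-0.02,0.0065],[0,-0.005,0.035,-0.04,0.0065],[0,-0.01,0.065,-0.05,0.0065],[0,-0.014,0.095,-0.05,0.0065],[0,-0.019,0.125,-0.05,0.0065]]'
python3 -m crank '[[0,-0.004,0.03,0,0],[0,-0.008,0.06,0,0],[0,-0.012,0.09,0,0],[0,-0.016,0.12,0,0],[0,-0.02,0.15,0,0]]'
python3 -m crank '[[0,-0.003,0.03,0,0],[0,-0.006,0.06,0,0],[0,-0.008,0.078,0,0],[0,-0.008,0.078,0,0],[0,-0.008,0.078,0,0]]'
python3 -c "from h import *;to(.461,-.189,.04,6.1)"
```

```text
time: 18.33
eef_pos: [0.4609, 0.0538, 0.1503]
tool_rot: [180.0, -0.1, 6.1]
force: [0.6, -0.3, -3.0]
opening: 0.0628
gripper_force: 51.9
time: 18.75
eef_pos: [0.4561, -0.0979, 0.1495]
tool_rot: [-180.0, 0.0, 6.1]
force: [0.3, -0.5, -3.1]
opening: 0.0625
gripper_force: 51.8
time: 19.17
eef_pos: [0.4565, -0.1755, 0.1493]
tool_rot: [-180.0, 0.1, 6.0]
force: [0.6, 0.7, -2.6]
opening: 0.0631
gripper_force: 51.8
shift [0.0031 0.0139 0.1093] turn -0.0004 rows 0.3 pose [ 0.4565 -0.1755  0.1493] [-1.7996e+02  5.0000e-02  5.9500e+00] open 0.0631 F [ 0.6  0.7 -2.6] t 19.17
```

```bash

python3 -m crank '[[0,0.003,0.014,0,0],[0,0.003,0.014,0.02,0],[0,0.003,0.014,0.04,0],[0,0.003,0.014,0.06,0],[0,0.003,0.014,0.08,0]]'
python3 -m crank '[[0,0,0,0.01,0],[0,0,0,0.015,0],[0,0,0,0.015,0],[0,0,0,0.015,0]]'
python3 -c "from h import *;to(.461,-.189,.036,6.1)"
```

```text
time: 19.58
eef_pos: [0.4619, -0.188, 0.069]
tool_rot: [180.0, -0.0, 6.2]
force: [0.6, -0.1, -2.8]
opening: 0.0629
gripper_force: 51.8
time: 19.92
eef_pos: [0.4619, -0.1884, 0.0552]
tool_rot: [180.0, -0.0, 6.1]
force: [-0.0, -0.1, -3.2]
opening: 0.0629
gripper_force: 51.7
shift [-0.001   0.0005  0.0192] turn 0.0001 rows 0.0 pose [ 0.4619 -0.1884  0.0552] [ 1.7999e+02 -2.0000e-02  6.1200e+00] open 0.0629 F [-0.  -0.1 -3.2] t 19.92
```

```bash

python3 -m crank '[[0,-0.001,0,0.008,0],[0,-0.001,0,0.014,0],[0,-0.001,0,0.018,0],[0,-0.001,0,0.02,0],[0,-0.001,0,0.02,0]]'
python3 -m crank '[[0,0,0,0.0005,0],[0,0,0,0.001,0],[0,0,0,0.001,0],[0,0,0,0.001,0]]'
```

```text
time: 20.33
eef_pos: [0.4602, -0.1885, 0.0344]
tool_rot: [-180.0, 0.0, 6.1]
force: [-0.1, -0.6, -2.5]
opening: 0.0628
gripper_force: 51.9
time: 20.67
eef_pos: [0.4606, -0.1887, 0.0339]
tool_rot: [180.0, -0.0, 6.1]
force: [0.1, -0.7, -2.9]
opening: 0.0624
gripper_force: 51.9
```

```bash

python3 -m crank '[[0,0,0,0.0005,0],[0,0,0,0.001,0],[0,0,0,0.001,0],[0,0,0,0.001,0]]'
```

```text
time: 21.0
eef_pos: [0.4607, -0.1887, 0.0333]
tool_rot: [180.0, -0.0, 6.1]
force: [-1.6, 1.1, 5.7]
opening: 0.0626
gripper_force: 52.7
```

```bash

python3 -m crank '[[0.78,0,0,0,0],[0.85,0,0,0,0],[0.9,0,0,0,0],[1,0,0,0,0],[1,0,0,0,0]]'
python3 -m crank '[[1,0,0,-0.01,0],[1,0,0,-0.03,0],[1,0,0,-0.06,0],[1,0,0,-0.09,0],[1,0,0,-0.12,0]]'
python3 -m crank '[[1,-0.03,-0.01,0,0],[1,-0.05,-0.03,0,0],[1,-0.05,-0.06,0,0],[1,-0.05,-0.1,0,0],[1,-0.05,-0.1,0,0]]'
python3 - <<'E'
from h import *
d=shot('top','t7');W=world(d)
def mr(n,lo,hi,x,y,r):
    m=(W[...,2]>lo)&(W[...,2]<hi)&(abs(W[...,0]-x)<r)&(abs(W[...,1]-y)<r)
    if m.sum()<20: print(n,m.sum());return
    q=cv2.minAreaRect(W[m][:,:2].astype(np.float32)*1000); print(n,m.sum(),np.round(q[0],1),np.round(q[1],1),round(q[2],1),W[m][:,2].mean().round(4))
mr('box',.030,.046,.46,-.19,.09);mr('long',.032,.046,.47,.18,.12)
to(.47,.182,.15,10.5)
E
```

```text
time: 21.42
eef_pos: [0.4605, -0.1886, 0.0328]
tool_rot: [180.0, -0.0, 6.1]
force: [-0.0, 0.5, 0.3]
opening: 0.0852
gripper_force: 0.0
time: 21.83
eef_pos: [0.4601, -0.1884, 0.1545]
tool_rot: [-180.0, 0.0, 6.1]
force: [0.9, 0.1, 0.6]
opening: 0.0855
gripper_force: 0.0
time: 22.25
eef_pos: [0.3979, -0.0901, 0.1532]
tool_rot: [-179.9, 0.1, 6.2]
force: [-1.1, 0.5, 0.7]
opening: 0.085
gripper_force: 0.0
box 1246 [ 464.3 -187.3] [118.7  65.1] 5.5 0.0368
long 2168 [469.7 182.3] [174.1  69.1] 10.5 0.0403
shift [ 0.1006 -0.2645  0.0034] turn -0.0116 rows 6.8 pose [ 0.3992 -0.092   0.1534] [-1.7998e+02  2.0000e-02  6.3200e+00] open 0.0852 F [ 1.   0.2 -0.3] t 22.3
```

```bash

python3 -m crank '[[1,0.012,-0.037,0,-0.0116],[1,0.024,-0.074,0,-0.0116],[1,0.036,-0.111,0,-0.0116],[1,0.048,-0.148,0,-0.0116],[1,0.06,-0.185,0,-0.0116]]'
python3 -m crank '[[1,0.02,-0.037,0,0],[1,0.033,-0.08,0,0],[1,0.033,-0.08,0,0],[1,0.033,-0.08,0.02,0],[1,0.033,-0.08,0.04,0]]'
python3 -m crank '[[1,0,0,0.02,0],[1,0,0,0.03,0],[1,0,0,0.03,0],[1,0,0,0.03,0]]'
python3 -c "from h import *;to(.47,.182,.031,10.5)"
```

```text
time: 22.72
eef_pos: [0.4411, 0.0971, 0.1535]
tool_rot: [180.0, -0.1, 10.2]
force: [1.3, -1.1, 1.3]
opening: 0.0853
gripper_force: 0.0
time: 23.13
eef_pos: [0.4601, 0.1814, 0.1136]
tool_rot: [-180.0, -0.2, 10.4]
force: [-0.2, -0.4, 0.4]
opening: 0.0854
gripper_force: 0.0
time: 23.47
eef_pos: [0.4587, 0.1799, 0.0829]
tool_rot: [180.0, 0.0, 10.2]
force: [-0.1, 0.6, 0.4]
opening: 0.0856
gripper_force: 0.0
shift [ 0.0115 -0.      0.0519] turn -0.0008 rows 0.3 pose [0.4587 0.1799 0.0829] [1.7999e+02 5.0000e-02 1.0220e+01] open 0.0856 F [-0.1  0.6  0.4] t 23.47
```

```bash

python3 -m crank '[[1,0.0115,0,0.0,-0.0008],[1,0.0115,0,0.02,-0.0008],[1,0.0115,0,0.04,-0.0008],[1,0.0115,0,0.052,-0.0008],[1,0.0115,0,0.052,-0.0008]]'
python3 -m crank '[[0,0,0,0,0],[0,0,0,0,0],[0,0,0,0,0],[0,0,0,0,0],[0,0,0,0,0]]' 65
python3 -m crank '[[0,0,0,-0.002,0],[0,0,0,-0.004,0],[0,0,0,-0.01,0],[0,0,0,-0.03,0],[0,0,0,-0.06,0]]'
python3 -m crank '[[0,0,0,-0.03,0],[0,0,0,-0.06,0],[0,0,0,-0.06,0],[0,0,0,-0.06,0]]'
python3 -c "from h import *;to(.508,-.3633,.15,.3)"
```

```text
time: 23.88
eef_pos: [0.4697, 0.1822, 0.0297]
tool_rot: [180.0, 0.1, 10.5]
force: [-0.4, 0.7, -0.1]
opening: 0.0853
gripper_force: 0.0
time: 24.3
eef_pos: [0.4705, 0.1827, 0.032]
tool_rot: [-180.0, -0.1, 10.6]
force: [-0.5, -1.0, 7.5]
opening: 0.0671
gripper_force: 75.0
time: 24.72
eef_pos: [0.4676, 0.1818, 0.0896]
tool_rot: [179.9, 0.3, 10.6]
force: [0.1, 0.5, -4.7]
opening: 0.0665
gripper_force: 76.2
time: 25.05
eef_pos: [0.4706, 0.1828, 0.1523]
tool_rot: [-180.0, -0.2, 10.6]
force: [-0.4, -0.5, -6.5]
opening: 0.0664
gripper_force: 76.6
shift [-0.0632  0.5437  0.0023] turn 0.0285 rows 13.1 pose [0.4706 0.1828 0.1523] [-179.97   -0.21   10.55] open 0.0664 F [-0.4 -0.5 -6.5] t 25.05
```

```bash

python3 -m crank '[[0,-0.001,0.012,0,0],[0,-0.004,0.04,0,0],[0,-0.008,0.072,0,0],[0,-0.012,0.105,0,0],[0,-0.016,0.14,0,0]]'
python3 -m crank '[[0,-0.004,0.035,0,0],[0,-0.008,0.07,0,0],[0,-0.012,0.105,0,0],[0,-0.016,0.14,0,0],[0,-0.02,0.17,0,0]]'
python3 -m crank '[[0,-0.004,0.035,0,0],[0,-0.008,0.07,0,0],[0,-0.012,0.105,0,0],[0,-0.016,0.135,0,0],[0,-0.02,0.15,0,0]]'
python3 -m crank '[[0,-0.002,0.02,0,0.01],[0,-0.005,0.04,0,0.02],[0,-0.007,0.06,0,0.0285],[0,-0.008,0.07,0,0.0285],[0,-0.008,0.07,0,0.0285]]'
python3 -c "from h import *;to(.508,-.3633,.06,.3)"
```

```text
time: 25.47
eef_pos: [0.4777, 0.0403, 0.1487]
tool_rot: [-180.0, 0.2, 10.6]
force: [1.0, -0.4, -6.0]
opening: 0.0664
gripper_force: 76.4
time: 25.88
eef_pos: [0.4893, -0.1312, 0.1486]
tool_rot: [-179.9, 0.2, 10.5]
force: [0.5, 0.5, -4.9]
opening: 0.0664
gripper_force: 76.4
time: 26.3
eef_pos: [0.4977, -0.2834, 0.1485]
tool_rot: [-180.0, 0.1, 10.4]
force: [0.2, 0.3, -5.3]
opening: 0.0665
gripper_force: 76.5
time: 26.72
eef_pos: [0.5029, -0.3517, 0.1491]
tool_rot: [-179.9, 0.1, 0.3]
force: [0.4, -0.9, -5.2]
opening: 0.0666
gripper_force: 76.4
shift [0.005  0.0116 0.0891] turn -0.0001 rows 0.3 pose [ 0.5029 -0.3517  0.1491] [-1.7995e+02  1.0000e-01  2.8000e-01] open 0.0666 F [ 0.4 -0.9 -5.2] t 26.72
```

```bash

python3 -m crank '[[0,0.005,0.0116,0.01,0],[0,0.005,0.0116,0.03,0],[0,0.005,0.0116,0.06,0],[0,0.005,0.0116,0.08,0],[0,0.005,0.0116,0.089,0]]'
python3 -m crank '[[0,0,0,0,0],[0,0,0,0,0],[0,0,0,0,0]]'
python3 - <<'E'
from h import *
to(.508,-.3633,.039,.3);d=shot('side','s8')
b=cv2.resize(d['img'][220:400,180:420],(800,600),interpolation=cv2.INTER_CUBIC);cv2.imwrite('pics/c8.png',b[:,:,::-1])
E
```

```text
time: 27.13
eef_pos: [0.5064, -0.359, 0.0578]
tool_rot: [-179.7, 0.3, 0.4]
force: [-0.3, -0.0, -5.6]
opening: 0.0667
gripper_force: 76.2
time: 27.38
eef_pos: [0.5097, -0.362, 0.0629]
tool_rot: [179.9, -0.1, 0.3]
force: [0.9, -0.2, -5.8]
opening: 0.0664
gripper_force: 76.3
shift [-0.0017  0.0013  0.0239] turn 0.0001 rows 0.1 pose [ 0.5097 -0.362   0.0629] [ 1.7995e+02 -8.0000e-02  3.4000e-01] open 0.0664 F [ 0.9 -0.2 -5.8] t 27.38
```

View pics/c8.png

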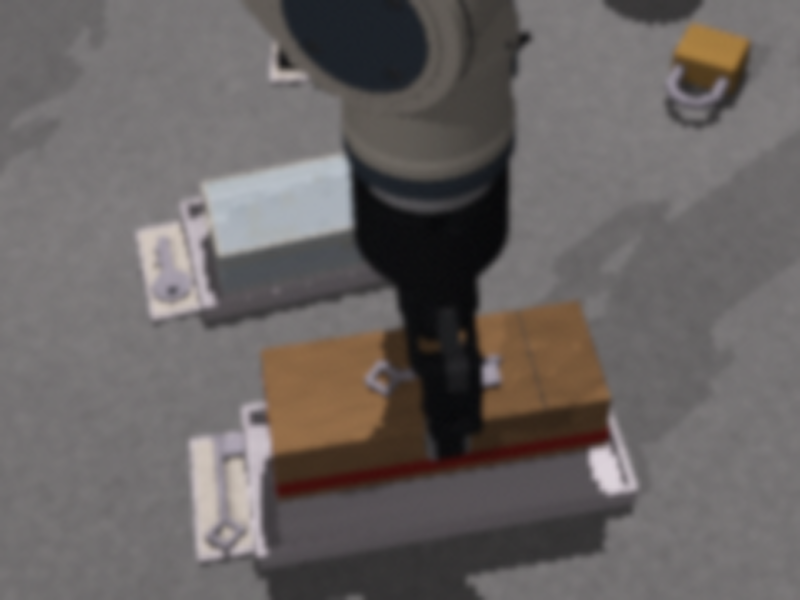

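The carton hangs level over the long tray, with its ends at (265,420) and (608,400) inside the tray walls. I'll lower it.

```bash

python3 -m crank '[[0,-0.001,0.001,0.007,0],[0,-0.001,0.001,0.014,0],[0,-0.001,0.001,0.02,0],[0,-0.001,0.001,0.023,0],[0,-0.001,0.001,0.023,0]]'
python3 -m crank '[[0,0,0,0.001,0],[0,0,0,0.002,0],[0,0,0,0.002,0],[0,0,0,0.002,0]]'
```

```text
time: 27.85
eef_pos: [0.5072, -0.3624, 0.0376]
tool_rot: [-179.9, 0.1, 0.3]
force: [-0.7, -0.3, -5.3]
opening: 0.0665
gripper_force: 76.4
time: 28.18
eef_pos: [0.5081, -0.3629, 0.0369]
tool_rot: [180.0, -0.0, 0.3]
force: [-0.5, -0.4, -5.5]
opening: 0.0666
gripper_force: 76.4
```

```bash

python3 -m crank '[[0,0,0,0.0005,0],[0,0,0,0.001,0],[0,0,0,0.001,0],[0,0,0,0.001,0]]'
```

```text
time: 28.52
eef_pos: [0.508, -0.3628, 0.0359]
tool_rot: [180.0, -0.0, 0.3]
force: [-0.8, 0.4, -5.8]
opening: 0.0666
gripper_force: 76.4
```

```bash

python3 -m crank '[[0,0,0,0.0005,0],[0,0,0,0.001,0],[0,0,0,0.001,0],[0,0,0,0.001,0]]'
```

```text
time: 28.85
eef_pos: [0.508, -0.3629, 0.0351]
tool_rot: [180.0, -0.0, 0.3]
force: [-0.7, 0.6, -1.1]
opening: 0.0663
gripper_force: 76.9
```

Contact is starting (the force went from -5.8 to -1.1 N). A touch more, then release.

```bash

python3 -m crank '[[0,0,0,0.0005,0],[0,0,0,0.0007,0],[0,0,0,0.0007,0],[0,0,0,0.0007,0]]'
python3 -m crank '[[0.82,0,0,0,0],[0.87,0,0,0,0],[0.93,0,0,0,0],[1,0,0,0,0],[1,0,0,0,0]]'
python3 -m crank '[[1,0,0,-0.01,0],[1,0,0,-0.03,0],[1,0,0,-0.06,0],[1,0,0,-0.09,0],[1,0,0,-0.13,0]]'
python3 -m crank '[[1,-0.03,0.03,-0.01,0],[1,-0.06,0.055,-0.02,0],[1,-0.09,0.08,-0.04,0],[1,-0.12,0.105,-0.06,0],[1,-0.15,0.13,-0.06,0]]'
python3 -m crank '[[1,-0.03,0.025,0,0],[1,-0.06,0.05,0,0],[1,-0.09,0.075,0,0],[1,-0.09,0.075,0,0],[1,-0.09,0.075,0,0]]'
python3 - <<'E'
from h import *
d=shot('top','t9');W=world(d);a=dict(np.load('pics/side0.npz'));s=shot('side','s9')
def mr(n,lo,hi,x,y,r):
    m=(W[...,2]>lo)&(W[...,2]<hi)&(abs(W[...,0]-x)<r)&(abs(W[...,1]-y)<r)
    if m.sum()<20: print(n,m.sum());return
    q=cv2.minAreaRect(W[m][:,:2].astype(np.float32)*1000); print(n,m.sum(),np.round(q[0],1),np.round(q[1],1),round(q[2],1),W[m][:,2].mean().round(4))
mr('box',.030,.046,.46,-.19,.08);mr('long',.036,.05,.51,-.363,.11);mr('jar',.046,.07,.535,.36,.05);mr('sq',.033,.046,.522,-.007,.05)
i=d['img'];cv2.imwrite('pics/c9.png',cv2.resize(i[110:310,140:500],(800,444),interpolation=cv2.INTER_CUBIC)[:,:,::-1])
to(.5,-.3,.2,0)
E
```

```text
time: 29.18
eef_pos: [0.508, -0.3629, 0.0351]
tool_rot: [180.0, -0.0, 0.3]
force: [-3.3, 2.2, 5.5]
opening: 0.0667
gripper_force: 77.9
time: 29.6
eef_pos: [0.5081, -0.363, 0.0341]
tool_rot: [180.0, -0.0, 0.3]
force: [-0.0, 0.2, 0.3]
opening: 0.0856
gripper_force: 0.0
time: 30.02
eef_pos: [0.5068, -0.362, 0.1642]
tool_rot: [-179.9, 0.2, 0.3]
force: [0.2, 0.4, 0.2]
opening: 0.0854
gripper_force: 0.0
time: 30.43
eef_pos: [0.3601, -0.4945, 0.2285]
tool_rot: [179.7, -0.2, 0.3]
force: [1.4, -0.8, 0.3]
opening: 0.0854
gripper_force: 0.0
time: 30.85
eef_pos: [0.2687, -0.569, 0.2246]
tool_rot: [180.0, -0.0, 0.1]
force: [0.9, -0.0, -0.2]
opening: 0.0854
gripper_force: 0.0
box 1452 [ 460.2 -187.8] [126.4  65.3] 5.7 0.0369
long 2098 [ 507.  -361.5] [174.7  69.4] 0.4 0.0428
jar 327 [533. 359.] [45.3 46.4] 81.2 0.0533
sq 482 [521.   -6.3] [54. 54.] 83.7 0.0402
shift [ 0.2306 -0.2664  0.0243] turn 0.0007 rows 8.4 pose [ 0.2707 -0.5674  0.2243] [-1.7999e+02 -2.0000e-02  2.7000e-01] open 0.0855 F [ 0.3 -0.9  0.2] t 30.95
```

View pics/c9.png

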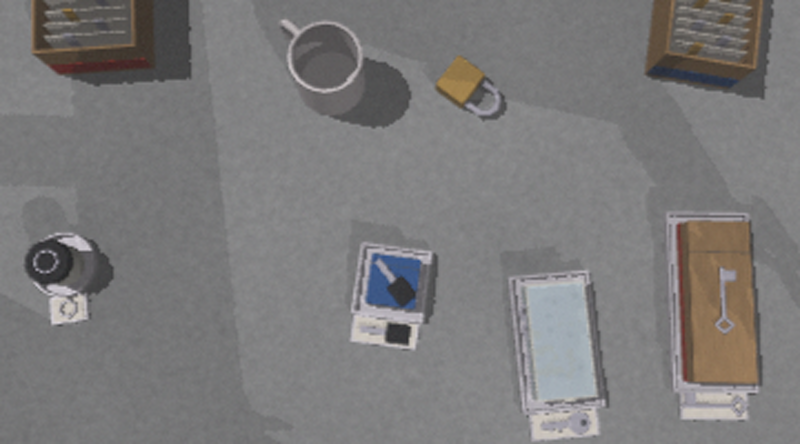

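All four packs lie flat and centred in their trays: jar (48,262), blue carton (393,283), clear box (560,340) and long carton (718,300). The mug at (325,65) and padlock at (462,82) are untouched, and the arm is clear.

```bash
python3 -c "from h import *;print(job.finish_job())"
```

```text
the job is handed in; nothing more can be done
None
```

The job is done and handed in at about 31 s: all four packs lie upright, flat and centred in their own trays, and the mug and padlock were left where they were.

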